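Unload the display test box

TASK

Open the lid of the sloping test box all the way to its stop, so that it stays there. Then take the white insert off the slanted bed inside and lay it flat, display up, in the empty bay of the grey tray, its nose pointing the same way (to the tray's far side) as the insert already lying in the other bay; set it down on the bay's floor before letting go. Leave the lid fully open for the next piece, and do not disturb the other insert or the things lying about.

Things in the scene. Friction and masses are not known exactly. Their poses are not given: they have to be found in the camera images.
- lid_handle (a point): Middle of the lid's handle: a round steel bar, 10 mm thick, 90 mm long, along the box's y, on two end legs 40 mm beyond the lid's front edge, in the lid's plane. Lid shut: 32 mm above the table, 38 mm in front of the box's front wall (open the fingers at most 40 mm to go astride of it); lid open: 0.33 m up, above the lid's top edge. It can turn between the pads.
- lid_hinge (a point): Middle of the lid's hinge line, on the top of the box's far wall, 115 mm up; the handle bar moves on a circle of 215 mm radius about it. The hinge line runs along the box's y axis.
- lid (a joint): Lid angle, rad: 0 = shut (sloping 24 degrees down to the box's front), grows as the front edge goes up; the stop is at 1.85 (lid 8 degrees short of upright). The stiff hinge (0.34 N m) holds the lid wherever it is left; about 3 N at the handle moves it. The lid: grey frame round a clear pane, 175 long, 200 wide, 6 mm thick, 0.22 kg.
- test_box: Fixed grey desk-shaped box, 160 deep (x), 200 wide (y), front wall 45, back wall 115 mm high. Origin: centre of its underside; x points from front (robot side) to back, where the hinge is. Inside, a bed slopes up to the back at 30 degrees: two rails 28 mm wide, 46 mm apart, with 9 mm ledges below the insert; the bed's middle is 50 mm above the origin.
- insert: White spindle-shaped insert, dark display on top, 120 long, 56 wide, 18 mm thick, 50 to 90 g. Origin: centre of the underside; x to the pointed nose, z out of the display side. It starts on the slanted bed, nose to the box's left (+y), width up the slope, display leaning 30 degrees to the box's front. Sides are flat from 44 mm behind the origin to 34 ahead; below it, fingers fit between the rails.
- insert_nose (a point): Tip of the insert's pointed nose, 62 mm from its origin along x, at half its thickness.
- tray: Fixed grey tray 165 mm (x) by 240 mm (y), walls 20 mm high and 5 mm thick, floor 4 mm, a wall along x in the middle making two bays side by side, each 155 by 112 mm inside. Origin: centre of its underside; x points to its far side.
- liner: Thin sheet of brown card (no height) on the floor of the tray's empty bay. Origin: centre of that bay, on its floor, 4 mm above the table; x points along the bay to the tray's far side.
- done_insert: An insert like the first, already lying flat in the other bay, nose to the tray's far side. Origin and axes like insert. Leave it alone.
- module: Bystander: small display module 42 x 26 x 9 mm lying between box and tray. Origin: centre of its underside.
- tape: Bystander: roll of tape, 90 mm across, 24 mm high, lying flat beyond the box and the tray. Origin: centre of its underside.
- screwdriver: Bystander: screwdriver lying flat on the table beyond the test box. Origin: near its middle.
- bottle: Bystander: white bottle 56 mm across, 130 mm high, left of the box. Origin: centre of its underside.
- cup: Bystander: grey cup 70 mm across, 70 mm high, right of the tray. Origin: centre of its underside.
- cover0: Bystander: white pitcher cover 240 x 105 x 22 mm lying flat beyond the tray. Origin: centre of its underside.

How it is judged:
By the outcome, as a careful person would: the job done as asked, in the order asked, and still so for the second after the job is handed in, with the robot touching nothing.
It also fails if it takes over 67 s, if anything falls off the work surface, if the arm or the gripper's body presses on something with over 40 N, if the wrist force passes 120 N, or if a joint passes its speed limit or range.

ROBOT

A 6-joint arm with a two-finger parallel gripper is mounted at the origin on the work surface. World frame = base frame: x ahead of the robot, y to its left, z up, the work surface at z = 0. Lengths are in m, angles in rad, forces in N, time in s.
With the tool pointing down it reaches from about 0.325 to 0.85 m from the base axis. Payload 4.4 kg.
Tool frame: the origin (TCP) lies midway between the tips of the shut fingers; the grasp point (between the pads) lies 19 mm behind it; z points along the fingers, y is the line along which they close (so a half turn about z gives the same grasp; the last joint's range is limited). The gripper opens to 94 mm and grips with 3 to 60 N. Pads are 16 mm wide; open, the fingers measure 119 mm over their backs; the gripper's body (75 mm by 177 mm) begins 78 mm behind the grasp point.
Start: joints at [1.188, 0.207, 1.542, -0, 1.393, -0.15], TCP at [0.133, 0.559, 0.205] pointing down, gripper open.
Joint ranges: [-2.73, 2.73], [-0.86, 2.22], [0.23, 2.46], [-1.11, 4.25], [0.08, 2.63], [-2.82, 2.82]. Speed limits (rad/s): [2.79, 2.79, 3.14, 3.14, 3.14, 3.14].

INTERFACE

Orientations are given as a 3x3 rotation matrix whose columns are the frame's x, y, z axes.
In Python, from station import env gives the robot as it stands.
- The arm moves only by the shell command python3 -m inch 'ROWS'. ROWS is a JSON object of lists of equal length, an entry for each row: "delta_pos": the shift along the tool's x, y, z in m, a list of three; "rotation": the turn, a rotation vector about the tool's x, y, z in rad, a list of three; "gripper": the closure, from -1 (fully open) to 1 (shut). In form: {"delta_pos": [[tx, ty, tz], ...], "rotation": [[rx, ry, rz], ...], "gripper": [gripper, ...]}. A call has 1 to 20 rows; each row is the pose to reach, as a shift and turn from the pose commanded when the call began, along the tool's axes at that moment; what a row does not reach only later rows make up. A row lasts 1/12 s, in which the tool goes at most 41.7 mm and 7.16 degrees, less where a joint would pass 70% of its speed; a pose out of reach is approached as far as the arm can. A call with a gripper value outside its range is refused whole. The fingers move at their own pace and stop on an object; the grip force is fixed at half the most. Time passes only in rows, so rows that repeat a pose let the fingers close. It gives the time, the measured TCP pose, the force, the opening and the grip force at its end, in the units of the state.
- env.get_state(): the state, without advancing time (a new reading comes with each control period).
- env.grab_frame(name): name is "scene" or "top" or "wrist"; returns a dict with "image" (420x560x3 uint8, red, green, blue), "fx", "fy", "cx", "cy" (pixels), "pose" (4x4, takes a point from camera to world coordinates); the wrist camera has in their place "tool_from_camera" (4x4, takes a point from camera to tool coordinates, whose origin is the TCP and whose axes are the flange's). Camera axes: x right, y down, z forward; pixel columns grow to the right and rows downward; lengths in m; the calibration is good to about 2 mm. A picture is of the moment at which its call begins: read the wrist's pose just before it. There is no depth.
- env.job_done(): hands the job in; it is judged then, once.
Trained networks look in a picture, given as the dict that the camera call returned (one of the last four; its "shot" number tells which), for a name from the list of things; names that differ only in an ending like _2 or _b are one class to them, and where a whole thing is asked for, a point or a joint stands for the part that bears it (a point fixed in the world has none). Each returns a list of dicts, best first, with "confidence" (0 to 1); they miss things now and then, are a little off and sometimes report something else, mostly with a low value. They report only what shows in the picture. A call takes as long as a camera call.
- env.look_for(picture, thing): "point" ([x, y, z] in m, in world coordinates, good to about 4 mm: the middle of the surface that is visible of it).
- env.cut_out(picture, thing): "pixels" (420x560 bool, what is visible of it).
- env.mark_of(picture, thing): "point" ([x, y, z] in m, in world coordinates, good to about 4 mm: a listed point, or the origin of a listed thing).
The state is a dict: "t": time; "joint_positions": joint angles; "qvel": joint speeds; "joint_efforts": joint torques, N m; "eef_pos": TCP position; "tool_rot": TCP orientation; "ft_force": force on the tool from outside, world axes, zero at the start; "ft_torque": the same for the moment, N m; "gripper_width": finger opening in m; "gripper_force": force on a finger pad.
Only numpy, scipy, OpenCV 4.12 (cv2) and the standard library are available. Lean on these libraries where they do the work, as an engineer would, in place of code of your own. Each camera call takes 0.05 s, during which the arm holds its last target. There are 200 camera calls.

## Working session

There is one attempt and no reset: what is moved stays moved. The work goes in short steps, Python scripts to look and compute and a shell command to move; the robot and the scene stay as the last step left them, time stands still between calls to the robot, and variables do not carry over. Pictures are saved under pics/ and viewed, at most 13 in all, crops included, and the job is handed in when it is done.

```bash
ls; mkdir -p pics; cat > h.py <<'E'
from station import env
import numpy as np, cv2
np.set_printoptions(precision=4,suppress=True)
def save(f,n): cv2.imwrite('pics/'+n,cv2.cvtColor(f['image'],cv2.COLOR_RGB2BGR))
def proj(f,p):
    T=np.linalg.inv(f['pose']);q=T[:3,:3]@np.array(p)+T[:3,3];return f['fx']*q[0]/q[2]+f['cx'],f['fy']*q[1]/q[2]+f['cy']
def onplane(f,u,v,z):
    d=f['pose'][:3,:3]@np.array([(u-f['cx'])/f['fx'],(v-f['cy'])/f['fy'],1]);o=f['pose'][:3,3];return o+d*(z-o[2])/d[2]
E
python3 - <<'E'
from h import *
s=env.get_state();print(s['t'],s['eef_pos'],s['tool_rot'],s['gripper_width'])
for n in('scene','top'):
    f=env.grab_frame(n);save(f,n+'0.png');print(n,f['pose'][:3,3])
    for th in ['lid_handle','lid_hinge','test_box','insert','insert_nose','tray','liner','done_insert','module','bottle','cup','tape','screwdriver','cover0']:
        print(th,[(np.round(r['point'],4).tolist(),round(r['confidence'],2)) for r in env.mark_of(f,th)[:2]])
E
```

```text
pics
0.0 [0.1324 0.5587 0.2043] [[-0.973   0.2307 -0.0008]
 [ 0.2307  0.973  -0.002 ]
 [ 0.0003 -0.0022 -1.    ]] 0.09381910061850625
scene [ 1.3956 -0.7039  0.9393]
lid_handle [([0.4602, 0.1277, 0.0534], 0.81), ([0.5749, -0.2678, 0.001], 0.54)]
lid_hinge [([0.6684, 0.1544, 0.1145], 0.92)]
test_box [([0.5884, 0.1447, 0.0009], 0.56)]
insert []
insert_nose [([0.4606, 0.1294, 0.0547], 0.56)]
tray [([0.576, -0.2669, 0.0029], 0.71)]
liner [([0.5674, -0.2085, 0.0013], 0.8)]
done_insert [([0.5748, -0.3266, 0.0068], 0.68)]
module [([0.4467, -0.0062, -0.0003], 0.51)]
bottle [([0.6076, 0.4454, -0.0033], 0.8), ([0.7447, 0.2061, -0.001], 0.21)]
cup [([0.4077, -0.4741, -0.0001], 0.56)]
tape []
screwdriver [([0.7435, 0.2076, -0.0021], 0.45)]
cover0 [([0.7617, -0.2583, 0.004], 0.71), ([0.569, -0.2069, 0.0056], 0.33)]
top [ 0.3812 -0.0047  1.3101]
lid_handle [([0.4571, 0.129, 0.0551], 0.77)]
lid_hinge [([0.6666, 0.1519, 0.116], 0.9)]
test_box [([0.5902, 0.1432, 0.0022], 0.68), ([0.755, 0.0426, 0.0012], 0.55)]
insert []
insert_nose []
tray [([0.5724, -0.2676, 0.0041], 0.67)]
liner [([0.5703, -0.2073, 0.0016], 0.68)]
done_insert [([0.582, -0.3297, 0.0002], 0.83), ([0.4569, -0.0053, -0.0018], 0.23)]
module [([0.4535, -0.0026, -0.002], 0.64)]
bottle [([0.6118, 0.4411, -0.0003], 0.77)]
cup [([0.4036, -0.4794, 0.0017], 0.62)]
tape [([0.7555, 0.0397, -0.0004], 0.8), ([0.6684, 0.1522, 0.1161], 0.66)]
screwdriver [([0.7456, 0.2063, 0.0008], 0.9)]
cover0 [([0.7582, -0.2614, 0.0025], 0.64), ([0.5747, -0.2697, 0.0028], 0.38)]
```

View pics/scene0.png

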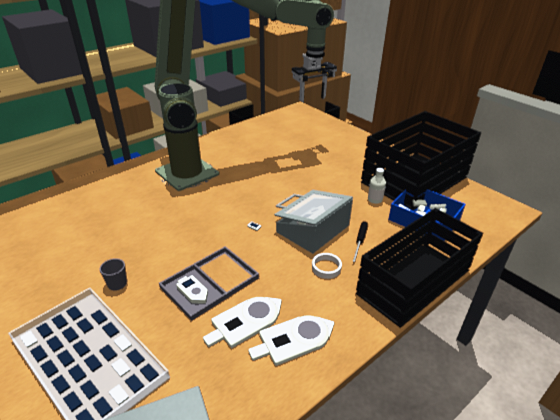

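View pics/top0.png

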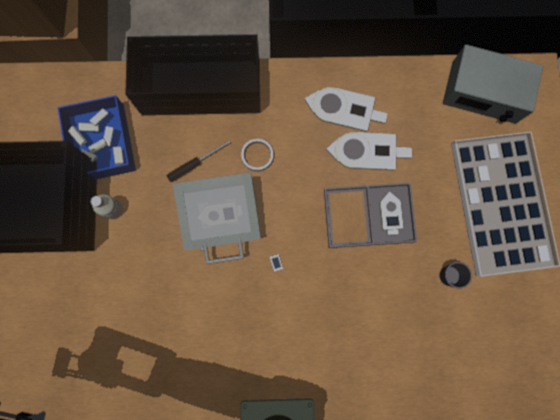

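The scene view shows the box (315,215) with its lid slightly ajar and the insert under the pane. The top view puts the handle bar at about (224,258), the lid's back edge from (176,185) to (250,175) (yaw about 0.12), and the empty bay at (348,217).

```bash
cat >> h.py <<'E'
from scipy.spatial.transform import Rotation as Ro
YAW=0.12
def down(yaw,tilt=0):
    # tool y along box x (heading yaw), tool z down; tilt leans tool z forward, y upward
    x=np.array([np.cos(yaw),np.sin(yaw),0]);z=np.array([0,0,1.])
    ty=x*np.cos(tilt)+z*np.sin(tilt);tz=x*np.sin(tilt)-z*np.cos(tilt)
    return np.c_[np.cross(ty,tz),ty,tz]
def go(p,R):
    s=env.get_state();R0=s['tool_rot'];d=R0.T@(np.array(p)-s['eef_pos']);r=Ro.from_matrix(R0.T@R).as_rotvec()
    print('delta',d,'rot',r,'rows>=',max(np.linalg.norm(d)/.0417,np.degrees(np.linalg.norm(r))/7.16))
E
python3 - <<'E'
from h import *
go([.459,.128,.17],down(.12))
E
```

```text
delta [-0.4171 -0.3446  0.0355] rot [-0.    -0.     1.218] rows>= 13.001758273194449
```

```bash
python3 -m inch '{"delta_pos":[[-0.417,-0.345,0.035],[-0.417,-0.345,0.035],[-0.417,-0.345,0.035],[-0.417,-0.345,0.035],[-0.417,-0.345,0.035],[-0.417,-0.345,0.035],[-0.417,-0.345,0.035],[-0.417,-0.345,0.035],[-0.417,-0.345,0.035],[-0.417,-0.345,0.035],[-0.417,-0.345,0.035],[-0.417,-0.345,0.035],[-0.417,-0.345,0.035],[-0.417,-0.345,0.035],[-0.417,-0.345,0.035],[-0.417,-0.345,0.035],[-0.417,-0.345,0.035],[-0.417,-0.345,0.035],[-0.417,-0.345,0.035],[-0.417,-0.345,0.035]],"rotation":[[0,0,1.218],[0,0,1.218],[0,0,1.218],[0,0,1.218],[0,0,1.218],[0,0,1.218],[0,0,1.218],[0,0,1.218],[0,0,1.218],[0,0,1.218],[0,0,1.218],[0,0,1.218],[0,0,1.218],[0,0,1.218],[0,0,1.218],[0,0,1.218],[0,0,1.218],[0,0,1.218],[0,0,1.218],[0,0,1.218]],"gripper":[0.36,0.36,0.36,0.36,0.36,0.36,0.36,0.36,0.36,0.36,0.36,0.36,0.36,0.36,0.36,0.36,0.36,0.36,0.36,0.36]}'
python3 - <<'E'
from h import *
s=env.get_state();print(s['t'],s['eef_pos'],s['joint_positions'],s['gripper_width'])
f=env.grab_frame('wrist');save(f,'w1.png')
print({k:v for k,v in f.items() if k!='image'})
for th in('lid_handle','lid_hinge','insert_nose','insert'):print(th,[(r['point'],r['confidence']) for r in env.mark_of(f,th)[:2]])
E
```

```text
t: 3.17
eef_pos: [0.4583, 0.1286, 0.1706]
tool_rot: [[-0.122, 0.993, 0.0], [0.993, 0.122, 0.0], [0.0, 0.0, -1.0]]
ft_force: [-0.3, 0.2, -0.4]
gripper_width: 0.0303
gripper_force: 0.0
3.1667 [0.4583 0.1286 0.1706] [ 0.0914  0.027   1.8164  0.      1.298  -0.0307] 0.030294652166761644
{'fx': 315.0016325270591, 'fy': 315.0016325270591, 'cx': 278.91622517515754, 'cy': 210.61780745676822, 'tool_from_camera': array([[ 0.0007, -0.9679, -0.2515,  0.0727],
       [ 1.    ,  0.0007,  0.0004,  0.0001],
       [-0.0003, -0.2515,  0.9679, -0.1792],
       [ 0.    ,  0.    ,  0.    ,  1.    ]]), 'shot': 3}
lid_handle [([0.4587, 0.1294, 0.0564], 0.79)]
lid_hinge [([0.6651, 0.1518, 0.1173], 0.77)]
insert_nose []
insert []
```

View pics/w1.png

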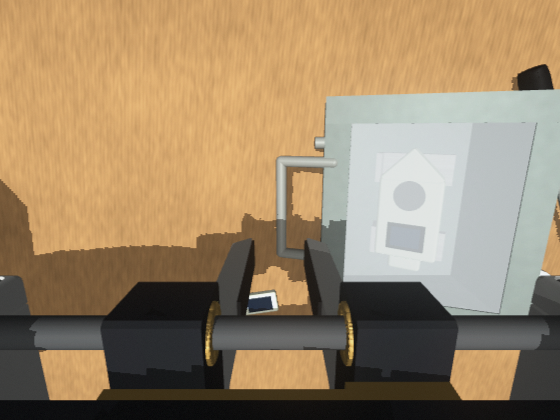

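The wrist picture shows the bar running from (281,160) to (283,250), parallel to the fingers and midway between them. I'll go down and close on it.

```bash
python3 -m inch '{"delta_pos":[[0,0.001,0.04],[0,0.001,0.08],[0,0.001,0.11],[0,0.001,0.134],[0,0.001,0.134],[0,0.001,0.134],[0,0.001,0.134],[0,0.001,0.134],[0,0.001,0.134],[0,0.001,0.134],[0,0.001,0.134],[0,0.001,0.134]],"rotation":[[0,0,0],[0,0,0],[0,0,0],[0,0,0],[0,0,0],[0,0,0],[0,0,0],[0,0,0],[0,0,0],[0,0,0],[0,0,0],[0,0,0]],"gripper":[0.36,0.36,0.36,0.36,0.36,0.36,1,1,1,1,1,1]}'
python3 - <<'E'
from h import *
s=env.get_state();print(s['t'],s['eef_pos'],s['ft_force'],s['gripper_width'],s['gripper_force'])
f=env.grab_frame('wrist')
for th in('lid_handle','lid_hinge'):print(th,[(r['point'],r['confidence']) for r in env.mark_of(f,th)[:2]])
E
```

```text
t: 4.42
eef_pos: [0.4607, 0.1278, 0.0373]
tool_rot: [[-0.12, 0.993, 0.002], [0.993, 0.12, 0.0], [-0.0, 0.002, -1.0]]
ft_force: [0.9, -0.5, 0.6]
gripper_width: 0.0094
gripper_force: 30.0
4.4167 [0.4607 0.1278 0.0373] [ 0.9032 -0.4563  0.5891] 0.009447872204137727 30.0008824467659
lid_handle [([0.4586, 0.1304, 0.0533], 0.68)]
lid_hinge []
```

```bash
python3 -m inch '{"delta_pos":[[0,-0.005,-0.022],[0,-0.0076,-0.041],[0,-0.0084,-0.0595],[0,-0.0076,-0.078],[0,-0.005,-0.097],[0,-0.001,-0.115],[0,0.0046,-0.133],[0,0.0117,-0.150],[0,0.0204,-0.167],[0,0.0305,-0.183],[0,0.042,-0.198],[0,0.0546,-0.2115],[0,0.0684,-0.224],[0,0.0833,-0.2355],[0,0.099,-0.2457],[0,0.1157,-0.2544],[0,0.1157,-0.2544],[0,0.1157,-0.2544]],"rotation":[[0,0,0],[0,0,0],[0,0,0],[0,0,0],[0,0,0],[0,0,0],[0,0,0],[0,0,0],[0,0,0],[0,0,0],[0,0,0],[0,0,0],[0,0,0],[0,0,0],[0,0,0],[0,0,0],[0,0,0],[0,0,0]],"gripper":[1,1,1,1,1,1,1,1,1,1,1,1,1,1,1,1,1,1]}'
python3 - <<'E'
from h import *
s=env.get_state();print(s['t'],s['eef_pos'],s['ft_force'],s['gripper_width'],s['gripper_force'])
for n in('scene','top'):
    f=env.grab_frame(n)
    for th in('lid_handle','lid_hinge','insert'):print(th,[(r['point'],r['confidence']) for r in env.mark_of(f,th)[:2]])
h=np.array([.6665,.1525,.1155]);g=s['eef_pos']+[0,0,.019]-h
print(np.linalg.norm(g),np.degrees(np.arctan2(g[2],-g[:2]@[np.cos(.12),np.sin(.12)])))
E
```

```text
t: 6.07
eef_pos: [0.5754, 0.1416, 0.2932]
tool_rot: [[-0.12, 0.993, 0.002], [0.993, 0.12, 0.0], [-0.0, 0.002, -1.0]]
ft_force: [-1.6, -0.4, 8.0]
gripper_width: 0.0092
gripper_force: 30.0
6.0667 [0.5754 0.1416 0.2932] [-1.5713 -0.3975  7.9706] 0.009186994308835194 30.008479356765747
lid_handle [([0.5733, 0.1425, 0.3051], 0.59)]
lid_hinge [([0.5887, 0.146, 0.0033], 0.32)]
insert [([0.5841, 0.142, 0.0524], 0.6)]
lid_handle [([0.5706, 0.1448, 0.3091], 0.82)]
lid_hinge [([0.6679, 0.1533, 0.1187], 0.56)]
insert [([0.5849, 0.1433, 0.0513], 0.75)]
0.21704881974370513 65.00815398367455
```

```bash
python3 -m inch '{"delta_pos":[[0,0.0174,-0.007],[0,0.0353,-0.0125],[0,0.0445,-0.015],[0,0.0536,-0.0165],[0,0.061,-0.0178],[0,0.061,-0.0178],[0,0.0645,-0.018],[0,0.068,-0.0185],[0,0.068,-0.0185],[0,0.068,-0.0185]],"rotation":[[0,0,0],[0,0,0],[0,0,0],[0,0,0],[0,0,0],[0,0,0],[0,0,0],[0,0,0],[0,0,0],[0,0,0]],"gripper":[1,1,1,1,1,1,1,1,1,1]}'
cat > chk.py <<'E'
from h import *
s=env.get_state();print(s['t'],s['eef_pos'],s['ft_force'],s['gripper_width'],s['gripper_force'])
h=np.array([.6665,.1525,.1155]);g=s['eef_pos']+[0,0,.019]-h
print(np.linalg.norm(g),np.degrees(np.arctan2(g[2],-g[:2]@[np.cos(.12),np.sin(.12)])))
E
python3 chk.py
```

```text
t: 7.3
eef_pos: [0.6401, 0.1496, 0.3106]
tool_rot: [[-0.12, 0.993, -0.005], [0.993, 0.12, -0.001], [-0.0, -0.005, -1.0]]
ft_force: [-6.3, -0.2, 7.6]
gripper_width: 0.0088
gripper_force: 30.0
7.3 [0.6401 0.1496 0.3106] [-6.3357 -0.238   7.5825] 0.008752965851361838 30.008527636528015
0.2157166414167267 82.93269622566592
```

```bash
python3 -m inch '{"delta_pos":[[0,0.004,0],[0,0.008,0],[0,0.008,0],[0,0.008,0]],"rotation":[[0,0,0],[0,0,0],[0,0,0],[0,0,0]],"gripper":[1,1,1,1]}'
python3 chk.py
```

```text
t: 7.63
eef_pos: [0.6401, 0.1496, 0.3105]
tool_rot: [[-0.12, 0.992, -0.024], [0.993, 0.12, -0.004], [-0.001, -0.024, -1.0]]
ft_force: [-27.8, -4.5, 13.7]
gripper_width: 0.0093
gripper_force: 30.0
7.6333 [0.6401 0.1496 0.3105] [-27.8214  -4.531   13.7479] 0.009269517221961163 30.010018944740295
0.21565398166083521 82.93637298117751
```

```bash
python3 -m inch '{"delta_pos":[[0,-0.004,0],[0,-0.008,0],[0,-0.008,0],[0,-0.008,0],[0,-0.008,0],[0,-0.008,0],[0,-0.010,0],[0,-0.010,-0.03],[0,-0.010,-0.06],[0,-0.010,-0.09],[0,-0.010,-0.09]],"rotation":[[0,0,0],[0,0,0],[0,0,0],[0,0,0],[0,0,0],[0,0,0],[0,0,0],[0,0,0],[0,0,0],[0,0,0],[0,0,0]],"gripper":[1,1,1,0.15,0.15,0.15,0.15,0.15,0.15,0.15,0.15]}'
python3 - <<'E'
from h import *
s=env.get_state();print(s['t'],s['eef_pos'],s['ft_force'],s['gripper_width'])
for n in('scene','top'):
    f=env.grab_frame(n);save(f,n+'2.png')
    for th in('lid_handle','insert','insert_nose','liner','tray','done_insert','test_box'):print(th,[(np.round(r['point'],4).tolist(),round(r['confidence'],2)) for r in env.mark_of(f,th)[:2]])
E
```

```text
t: 8.55
eef_pos: [0.6426, 0.1497, 0.4071]
tool_rot: [[-0.12, 0.993, 0.013], [0.993, 0.12, 0.001], [-0.0, 0.013, -1.0]]
ft_force: [-0.2, -0.1, 2.8]
gripper_width: 0.0398
gripper_force: 0.0
8.55 [0.6426 0.1497 0.4071] [-0.237  -0.0774  2.7674] 0.03975005868383684
lid_handle [([0.6409, 0.1518, 0.325], 0.76)]
insert [([0.5844, 0.1419, 0.0526], 0.52)]
insert_nose []
liner [([0.5658, -0.2055, 0.0023], 0.64)]
tray [([0.5751, -0.2658, -0.0001], 0.92), ([0.5683, -0.2065, 0.0017], 0.23)]
done_insert [([0.5761, -0.3276, 0.007], 0.89)]
test_box [([0.59, 0.1445, 0.0002], 0.6)]
lid_handle [([0.6362, 0.1492, 0.3258], 0.93)]
insert [([0.5893, 0.1397, 0.054], 0.61)]
insert_nose []
liner [([0.5719, -0.2077, 0.0037], 0.65)]
tray [([0.5757, -0.2672, 0.002], 0.98), ([0.4563, -0.0056, -0.0005], 0.33)]
done_insert [([0.4063, -0.4779, -0.001], 0.57)]
test_box [([0.5892, 0.1412, -0.0013], 0.78)]
```

View pics/scene2.png

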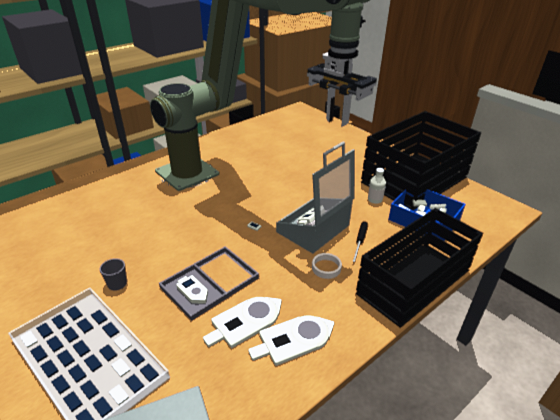

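The lid stands fully open in the scene view, with its handle at (335,152); the insert is visible on the bed at (307,217). I'll go in front of it, tilted by 30 degrees.

```bash
python3 - <<'E'
from h import *
go([.49,.131,.36],down(.12,np.radians(30)))
go([.5065,.132,.19],down(.12,np.radians(30)))
E
```

```text
delta [-0.0004 -0.1513  0.0394] rot [-0.5235 -0.      0.    ] rows>= 4.189245042659359
delta [-0.0014 -0.1349  0.2094] rot [-0.5235 -0.      0.    ] rows>= 5.972622336495534
```

```bash
python3 -m inch '{"delta_pos":[[0,-0.041,0.005],[0,-0.08,0.015],[0,-0.115,0.025],[-0.001,-0.15,0.04],[-0.001,-0.148,0.08],[-0.001,-0.144,0.12],[-0.001,-0.14,0.16],[-0.001,-0.135,0.19],[-0.001,-0.135,0.209],[-0.001,-0.135,0.209],[-0.001,-0.135,0.209],[-0.001,-0.135,0.209]],"rotation":[[-0.1,0,0],[-0.2,0,0],[-0.3,0,0],[-0.4,0,0],[-0.5,0,0],[-0.5236,0,0],[-0.5236,0,0],[-0.5236,0,0],[-0.5236,0,0],[-0.5236,0,0],[-0.5236,0,0],[-0.5236,0,0]],"gripper":[0.15,0.15,0.15,0.15,0,-0.6,-0.6,-0.6,-0.6,-0.6,-0.6,-0.6]}'
python3 - <<'E'
from h import *
s=env.get_state();print(s['t'],s['eef_pos'],s['joint_positions'],s['gripper_width'])
f=env.grab_frame('wrist');save(f,'w3.png')
for th in('insert','insert_nose','lid_handle','test_box'):print(th,[(r['point'],r['confidence']) for r in env.mark_of(f,th)[:2]])
m=env.cut_out(f,'insert')
for r in m[:1]:
    c=cv2.findContours(r['pixels'].astype(np.uint8),0,2)[0];c=max(c,key=cv2.contourArea);print(r['confidence'],cv2.minAreaRect(c),cv2.boundingRect(c))
E
```

```text
t: 10.35
eef_pos: [0.5079, 0.1324, 0.1928]
tool_rot: [[-0.12, 0.858, 0.5], [0.993, 0.103, 0.06], [-0.0, 0.503, -0.864]]
ft_force: [0.4, 0.4, 1.1]
gripper_width: 0.0751
gripper_force: 0.0
10.35 [0.5079 0.1324 0.1928] [ 0.0754 -0.2331  2.1032  0.0329  0.7449 -0.0628] 0.07507934361914886
insert [([0.5916, 0.1398, 0.0458], 0.59)]
insert_nose [([0.575, 0.2003, 0.0589], 0.84)]
lid_handle [([0.6651, 0.1548, 0.1202], 0.27)]
test_box [([0.5874, 0.1446, -0.0029], 0.76)]
0.83 ((275.0, 197.0), (108.0, 54.0), 90.0) (248, 143, 55, 109)
```

View pics/w3.png

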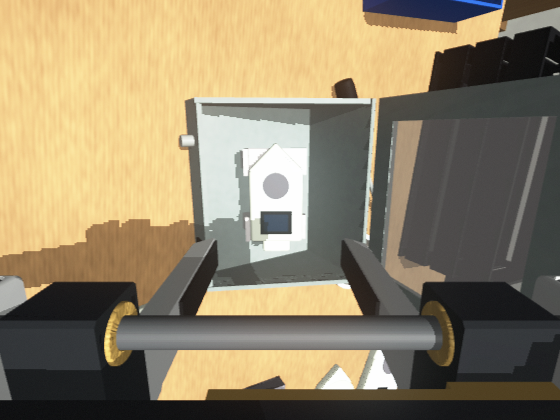

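```bash
python3 - <<'E'
from h import *
s=env.get_state();f=env.grab_frame('wrist');T=f['tool_from_camera']
def on(u,v,d):
    r=T[:3,:3]@np.array([(u-f['cx'])/f['fx'],(v-f['cy'])/f['fy'],1]);return T[:3,3]+r*(d-T[2,3])/r[2]
P=np.array([.588,.1425,.0525]);print('P in tool',s['tool_rot'].T@(P-s['eef_pos']))
for d in(.13,.137,.145,.152):
    a=[on(276,144,d),on(275,251,d),on(248,200,d),on(302.5,200,d)];print(d,a[0],a[1],'len',a[0][0]-a[1][0],'w',a[3][1]-a[2][1],'midy',(a[3][1]+a[2][1])/2)
E
```

```text
P in tool [0.0004 0.0005 0.1615]
0.13 [ 0.0586 -0.0026  0.13  ] [-0.0513 -0.0039  0.13  ] len 0.10993108102011993 w 0.05478994355057465 midy -0.003498359279335497
0.137 [ 0.0583 -0.0027  0.137 ] [-0.0541 -0.004   0.137 ] len 0.11241978436089714 w 0.05603031992357106 midy -0.0035793591357669245
0.145 [ 0.058  -0.0028  0.145 ] [-0.0573 -0.0041  0.145 ] len 0.11526401675035682 w 0.05744789292128123 midy -0.0036719304002599817
0.152 [ 0.0576 -0.0028  0.152 ] [-0.0601 -0.0042  0.152 ] len 0.11775272009113402 w 0.05868826929427763 midy -0.003752930256691411
```

The wrist picture shows the insert square to the tool, body columns 248 to 302, nose tip (276,144), tail near (276,250). It is 3.5 mm towards -y of the tool, and the fingers have free space on both sides.

```bash
python3 -m inch '{"delta_pos":[[-0.002,-0.0035,0.035],[-0.002,-0.0035,0.07],[-0.002,-0.0035,0.1],[-0.002,-0.0035,0.125],[-0.002,-0.0035,0.14],[-0.002,-0.0035,0.15],[-0.002,-0.0035,0.158],[-0.002,-0.0035,0.158],[-0.002,-0.0035,0.158],[-0.002,-0.0035,0.158]],"rotation":[[0,0,0],[0,0,0],[0,0,0],[0,0,0],[0,0,0],[0,0,0],[0,0,0],[0,0,0],[0,0,0],[0,0,0]],"gripper":[-0.6,-0.6,-0.6,-0.6,-0.6,-0.6,-0.6,-0.6,-0.6,-0.6]}'
python3 - <<'E'
from h import *
s=env.get_state();print(s['t'],s['eef_pos'],s['ft_force'])
f=env.grab_frame('wrist');save(f,'w4.png')
E
```

```text
t: 11.53
eef_pos: [0.5823, 0.1395, 0.0526]
tool_rot: [[-0.12, 0.859, 0.497], [0.993, 0.104, 0.06], [-0.0, 0.501, -0.865]]
ft_force: [0.4, 0.2, 0.7]
gripper_width: 0.0753
gripper_force: 0.0
11.5333 [0.5823 0.1395 0.0526] [0.443  0.2039 0.7422]
```

View pics/w4.png

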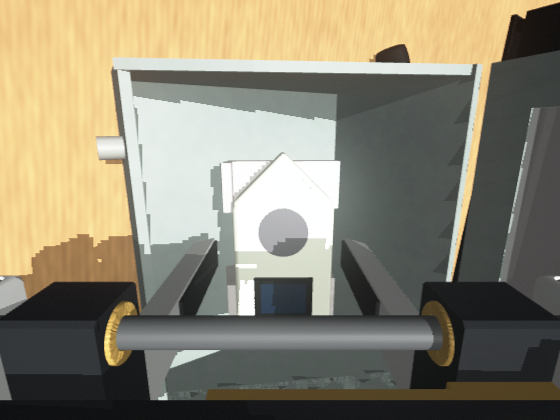

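```bash
python3 - <<'E'
from h import *
f=env.grab_frame('wrist');s=env.get_state();T=f['tool_from_camera']
r=env.cut_out(f,'insert')[0];m=r['pixels'];print(r['confidence'])
for v in(215,225,235,245,260,275,290):
    c=np.where(m[v])[0];g=f['image'][v].astype(int).sum(1);e=np.abs(np.diff(g));print(v,c.min(),c.max(),[ (i,int(e[i])) for i in range(210,360) if e[i]>60])
for th in('insert','insert_nose'):
    for q in env.mark_of(f,th)[:1]:print(th,q['point'],q['confidence'],'tool',s['tool_rot'].T@(np.array(q['point'])-s['eef_pos']))
im=cv2.resize(f['image'][140:320,200:370],None,fx=4.4,fy=3.3,interpolation=cv2.INTER_CUBIC);cv2.imwrite('pics/w4c.png',im[:,:,::-1])
E
```

```text
0.64
215 232 332 [(216, 108), (217, 126), (232, 130), (233, 91), (264, 78), (265, 117), (299, 128), (332, 182), (333, 209)]
225 233 331 [(216, 113), (217, 129), (232, 130), (233, 122), (258, 133), (259, 70), (305, 131), (306, 74), (332, 293), (333, 85)]
235 233 331 [(218, 111), (219, 131), (233, 142), (234, 75), (257, 109), (258, 109), (306, 68), (307, 146), (331, 90), (332, 335)]
245 233 330 [(210, 106), (211, 199), (216, 132), (217, 72), (233, 147), (234, 119), (261, 119), (262, 103), (272, 78), (273, 65), (303, 178), (304, 80), (324, 101), (330, 83), (331, 194), (332, 96), (341, 63), (346, 72)]
260 234 329 [(217, 145), (330, 164), (331, 150), (339, 68), (340, 63), (355, 73)]
275 235 329 [(212, 112), (213, 115), (235, 69), (329, 110), (330, 166), (344, 80)]
290 235 329 [(226, 113), (227, 67), (234, 77), (238, 201), (252, 64), (253, 433), (254, 70), (311, 315), (312, 116), (332, 84), (333, 152), (334, 69), (351, 82)]
insert [0.5904, 0.1398, 0.0457] 0.82 tool [-0.0007  0.0033  0.0103]
insert_nose [0.5733, 0.201, 0.0553] 0.88 tool [ 0.0621 -0.0003 -0.0029]
```

View pics/w4c.png

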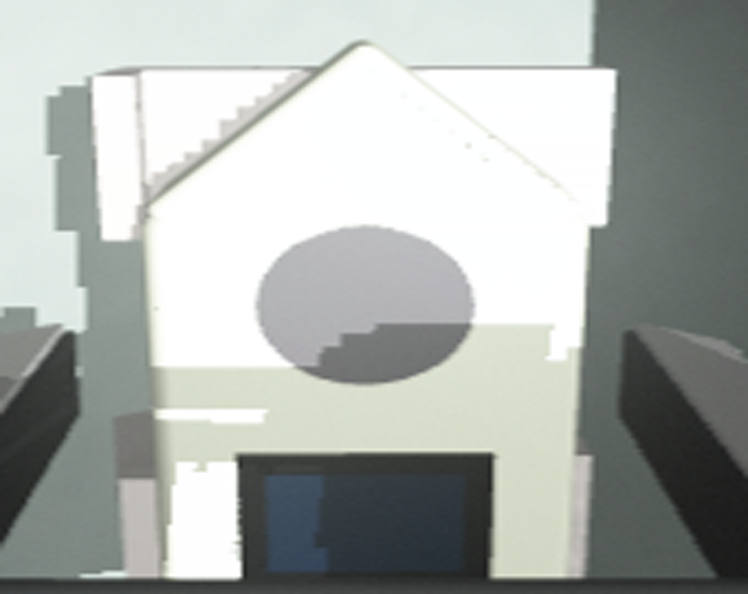

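The pictures show the nose tip at (283,153) and the body at columns 233 to 331, so the underside is about 8 mm beyond the TCP. I'll go 5 mm deeper and grip.

```bash
python3 -m inch '{"delta_pos":[[0,0.0015,0.003],[0,0.0015,0.005],[0,0.0015,0.005],[0,0.0015,0.005],[0,0.0015,0.005],[0,0.0015,0.005],[0,0.0015,0.005],[0,0.0015,0.005]],"rotation":[[0,0,0],[0,0,0],[0,0,0],[0,0,0],[0,0,0],[0,0,0],[0,0,0],[0,0,0]],"gripper":[-0.6,-0.6,-0.6,1,1,1,1,1]}'
python3 -m inch '{"delta_pos":[[0,0,0],[0,0,-0.01],[0,0,-0.03],[0,0,-0.06],[0,0,-0.095],[0,0,-0.13],[0,0,-0.165],[0,0,-0.2],[0,0,-0.2],[0,0,-0.2]],"rotation":[[0,0,0],[0,0,0],[0,0,0],[0,0,0],[0,0,0],[0,0,0],[0,0,0],[0,0,0],[0,0,0],[0,0,0]],"gripper":[1,1,1,1,1,1,1,1,1,1]}'
python3 - <<'E'
from h import *
s=env.get_state();f=env.grab_frame('wrist');save(f,'w5.png')
for th in('insert','insert_nose'):
    for q in env.mark_of(f,th)[:1]:print(th,q['point'],q['confidence'],'tool',s['tool_rot'].T@(np.array(q['point'])-s['eef_pos']))
f=env.grab_frame('scene');print([(q['point'],q['confidence']) for q in env.mark_of(f,'lid_handle')[:1]])
f=env.grab_frame('top');
for th in('tray','liner','lid_handle'): print(th,[(q['point'],q['confidence']) for q in env.mark_of(f,th)[:1]])
for th in('liner','tray'):
    r=env.cut_out(f,th)[0];c=max(cv2.findContours(r['pixels'].astype(np.uint8),0,2)[0],key=cv2.contourArea);b=cv2.boxPoints(cv2.minAreaRect(c));print(th,[onplane(f,u,v,.004 if th=='liner' else .02)[:2].round(4).tolist() for u,v in b])
E
```

```text
t: 12.45
eef_pos: [0.5862, 0.1399, 0.0485]
tool_rot: [[-0.12, 0.859, 0.497], [0.993, 0.104, 0.06], [-0.0, 0.501, -0.866]]
ft_force: [0.7, 1.1, 0.3]
gripper_width: 0.056
gripper_force: 30.0
t: 13.28
eef_pos: [0.487, 0.1281, 0.2241]
tool_rot: [[-0.12, 0.857, 0.501], [0.993, 0.104, 0.06], [-0.0, 0.505, -0.863]]
ft_force: [0.5, 0.5, -1.1]
gripper_width: 0.0556
gripper_force: 30.0
insert [0.4869, 0.1268, 0.2237] 0.71 tool [-0.0012 -0.0004  0.0002]
insert_nose [0.4748, 0.1911, 0.2339] 0.96 tool [ 0.0641  0.001  -0.0108]
[([0.6427, 0.1512, 0.3259], 0.61)]
tray [([0.573, -0.2685, 0.0038], 0.9)]
liner [([0.5736, -0.2069, 0.0018], 0.67)]
lid_handle [([0.6381, 0.1529, 0.328], 0.72)]
liner [[0.7719, 0.097], [0.8222, 0.0277], [0.7427, -0.0255], [0.6933, 0.0435]]
tray [[0.6552, -0.1403], [0.6654, -0.3913], [0.494, -0.3899], [0.4848, -0.1441]]
```

View pics/w5.png

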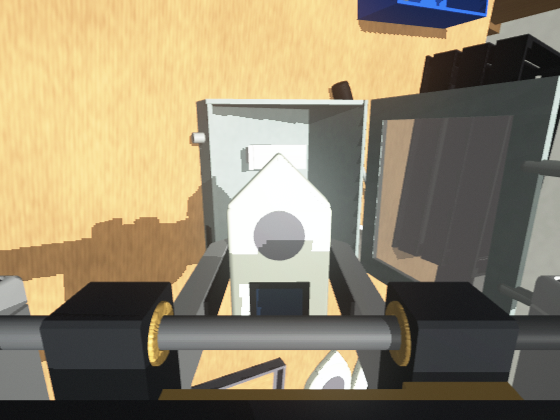

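The wrist picture shows the insert held square between the fingers, nose tip at (279,153), and the box bed is now empty. Next is moving over the empty bay.

```bash
cat >> h.py <<'E'
RT=np.c_[[np.cos(.039),np.sin(.039),0],[np.sin(.039),-np.cos(.039),0],[0,0,-1]]
E
python3 - <<'E'
from h import *
go([.572,-.208,.15],RT)
E
```

```text
delta [-0.3437  0.0037  0.0836] rot [ 0.3967 -0.4303  1.6103] rows>= 13.710892226086639
```

```bash
python3 -m inch '{"delta_pos":[[-0.344,0.004,0.084],[-0.344,0.004,0.084],[-0.344,0.004,0.084],[-0.344,0.004,0.084],[-0.344,0.004,0.084],[-0.344,0.004,0.084],[-0.344,0.004,0.084],[-0.344,0.004,0.084],[-0.344,0.004,0.084],[-0.344,0.004,0.084],[-0.344,0.004,0.084],[-0.344,0.004,0.084],[-0.344,0.004,0.084],[-0.344,0.004,0.084],[-0.344,0.004,0.084],[-0.344,0.004,0.084],[-0.344,0.004,0.084],[-0.344,0.004,0.084],[-0.344,0.004,0.084],[-0.344,0.004,0.084]],"rotation":[[0.397,-0.430,1.610],[0.397,-0.430,1.610],[0.397,-0.430,1.610],[0.397,-0.430,1.610],[0.397,-0.430,1.610],[0.397,-0.430,1.610],[0.397,-0.430,1.610],[0.397,-0.430,1.610],[0.397,-0.430,1.610],[0.397,-0.430,1.610],[0.397,-0.430,1.610],[0.397,-0.430,1.610],[0.397,-0.430,1.610],[0.397,-0.430,1.610],[0.397,-0.430,1.610],[0.397,-0.430,1.610],[0.397,-0.430,1.610],[0.397,-0.430,1.610],[0.397,-0.430,1.610],[0.397,-0.430,1.610]],"gripper":[1,1,1,1,1,1,1,1,1,1,1,1,1,1,1,1,1,1,1,1]}'
python3 - <<'E'
from h import *
s=env.get_state();f=env.grab_frame('wrist');save(f,'w6.png')
for th in('insert','insert_nose','liner','tray','done_insert'):
    for q in env.mark_of(f,th)[:2]:print(th,q['point'],q['confidence'],'tool',s['tool_rot'].T@(np.array(q['point'])-s['eef_pos']))
print(s['joint_positions']);go([.572,-.208,.15],RT)
E
```

```text
t: 15.5
eef_pos: [0.5725, -0.2079, 0.1508]
tool_rot: [[0.999, 0.04, 0.002], [0.04, -0.999, 0.0], [0.002, -0.0, -1.0]]
ft_force: [1.1, -0.3, -0.6]
gripper_width: 0.0558
gripper_force: 30.0
insert [0.5736, -0.2055, 0.1488] 0.98 tool [ 0.0012 -0.0024  0.002 ]
insert_nose [0.6353, -0.2058, 0.16] 0.74 tool [ 0.0628  0.0004 -0.0091]
tray [0.575, -0.2682, -0.0025] 0.64 tool [-0.0002  0.0603  0.1533]
done_insert [0.58, -0.3262, 0.0037] 0.62 tool [0.0025 0.1185 0.1471]
[-0.4909  0.324   1.5112  0.001   1.305   1.0395]
delta [-0.0008 -0.0002  0.0007] rot [-0.0002 -0.0016  0.0006] rows>= 0.02574864104433317
```

View pics/w6.png

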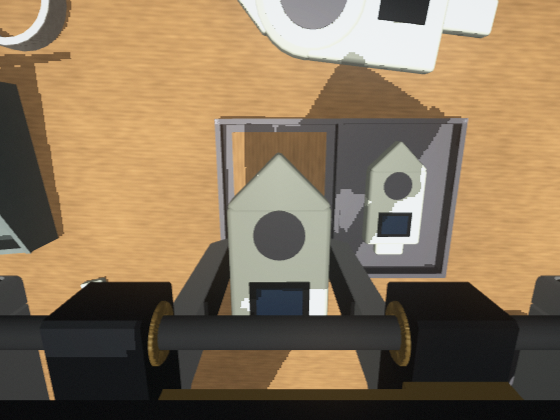

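The insert (nose at (280,155)) lies centred over the empty bay (columns 232 to 333 at the floor), nose to the far side like the other one. Going down.

```bash
python3 -m inch '{"delta_pos":[[0,0,0.035],[0,0,0.07],[0,0,0.1],[0,0,0.12],[0,0,0.13],[0,0,0.136],[0,0,0.138],[0,0,0.138]],"rotation":[[0,0,0],[0,0,0],[0,0,0],[0,0,0],[0,0,0],[0,0,0],[0,0,0],[0,0,0]],"gripper":[1,1,1,1,1,1,1,1]}'
python3 -m inch '{"delta_pos":[[0,0,0.001],[0,0,0.002],[0,0,0.003],[0,0,0.003],[0,0,0.003]],"rotation":[[0,0,0],[0,0,0],[0,0,0],[0,0,0],[0,0,0]],"gripper":[1,1,1,1,1]}'
```

```text
t: 16.47
eef_pos: [0.5738, -0.2086, 0.0135]
tool_rot: [[0.999, 0.039, 0.003], [0.039, -0.999, -0.0], [0.003, 0.001, -1.0]]
ft_force: [-0.1, -0.3, -0.7]
gripper_width: 0.0556
gripper_force: 30.0
t: 16.88
eef_pos: [0.5732, -0.2082, 0.0101]
tool_rot: [[0.999, 0.039, 0.002], [0.039, -0.999, 0.0], [0.002, 0.0, -1.0]]
ft_force: [-0.0, 0.9, -0.5]
gripper_width: 0.0556
gripper_force: 30.0
```

```bash
python3 -m inch '{"delta_pos":[[0,0,0.001],[0,0,0.002],[0,0,0.002],[0,0,0.002]],"rotation":[[0,0,0],[0,0,0],[0,0,0],[0,0,0]],"gripper":[1,1,1,1]}'
python3 -m inch '{"delta_pos":[[0,0,0.001],[0,0,0.0015],[0,0,0.0015],[0,0,0.0015]],"rotation":[[0,0,0],[0,0,0],[0,0,0],[0,0,0]],"gripper":[1,1,1,1]}'
```

```text
t: 17.22
eef_pos: [0.5728, -0.208, 0.0074]
tool_rot: [[0.999, 0.039, 0.001], [0.039, -0.999, 0.001], [0.001, -0.001, -1.0]]
ft_force: [0.3, -0.0, -0.5]
gripper_width: 0.0555
gripper_force: 30.0
t: 17.55
eef_pos: [0.5729, -0.2081, 0.006]
tool_rot: [[0.999, 0.039, 0.001], [0.039, -0.999, 0.0], [0.001, -0.0, -1.0]]
ft_force: [-0.1, 0.3, -0.2]
gripper_width: 0.0559
gripper_force: 30.0
```

```bash
python3 -m inch '{"delta_pos":[[0,0,0.001],[0,0,0.001],[0,0,0.001]],"rotation":[[0,0,0],[0,0,0],[0,0,0]],"gripper":[1,1,1]}'
python3 -m inch '{"delta_pos":[[0,0,0.001],[0,0,0.001],[0,0,0.001]],"rotation":[[0,0,0],[0,0,0],[0,0,0]],"gripper":[1,1,1]}'
```

```text
t: 17.8
eef_pos: [0.5729, -0.2081, 0.0051]
tool_rot: [[0.999, 0.039, 0.001], [0.039, -0.999, 0.0], [0.001, -0.0, -1.0]]
ft_force: [0.4, -0.8, -0.4]
gripper_width: 0.0554
gripper_force: 30.0
t: 18.05
eef_pos: [0.5732, -0.2082, 0.0043]
tool_rot: [[0.999, 0.039, 0.002], [0.039, -0.999, 0.0], [0.002, -0.0, -1.0]]
ft_force: [-0.1, -0.2, 1.2]
gripper_width: 0.0559
gripper_force: 30.6
```

```bash
python3 -m inch '{"delta_pos":[[0,0,0.001],[0,0,0.001],[0,0,0.001]],"rotation":[[0,0,0],[0,0,0],[0,0,0]],"gripper":[1,1,1]}'
python3 - <<'E'
from h import *
s=env.get_state();print(s['ft_force'],s['ft_torque'],s['eef_pos'])
f=env.grab_frame('wrist');save(f,'w7.png');T=f['tool_from_camera']
r=env.cut_out(f,'insert')[0];m=r['pixels']
for v in(225,235,245,255,265,275):
    c=np.where(m[v])[0];w=c.max()-c.min()+1;z=.056*f['fx']/w;y=(v-f['cy'])/f['fy']*z;print(v,c.min(),c.max(),'top tool z',T[2,3]+T[2,1]*y+T[2,2]*z)
for q in env.mark_of(f,'insert')[:1]+env.mark_of(f,'insert_nose')[:1]:print(q['point'],q['confidence'])
E
```

```text
t: 18.3
eef_pos: [0.5732, -0.2082, 0.0043]
tool_rot: [[0.999, 0.04, 0.002], [0.04, -0.999, 0.0], [0.002, -0.0, -1.0]]
ft_force: [-2.6, 0.2, 5.9]
gripper_width: 0.0555
gripper_force: 33.3
[-2.6159  0.2212  5.8949] [ 0.1583  0.5383 -0.0351] [ 0.5732 -0.2082  0.0043]
225 227 330 top tool z -0.01704910973748522
235 227 329 top tool z -0.01684357511610643
245 228 330 top tool z -0.018212789279074465
255 229 328 top tool z -0.014792016509547562
265 229 328 top tool z -0.01620230709740464
275 229 328 top tool z -0.017612597685261716
[0.5751, -0.2056, 0.0019] 0.87
[0.6323, -0.2059, 0.0118] 0.56
```

View pics/w7.png

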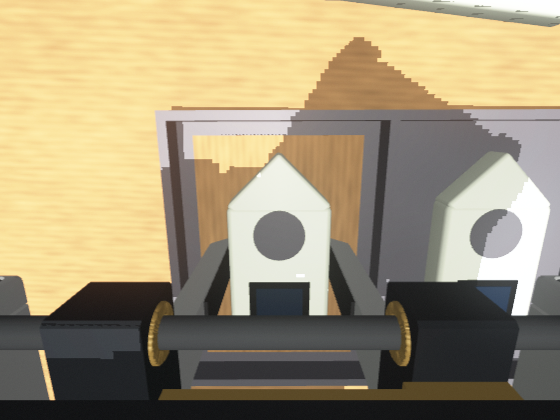

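The insert lies in the bay, nose (280,155) to the far side, with clear margins to both walls (columns 180 and 385). The contact force rose at z = 4.3 mm, which is floor level, so it is set down and I can let go.

```bash
python3 -m inch '{"delta_pos":[[0,0,-0.0005],[0,0,-0.0005],[0,0,-0.001],[0,0,-0.001],[0,0,-0.001],[0,0,-0.001],[0,0,-0.01],[0,0,-0.03],[0,0,-0.06],[0,0,-0.1],[0,0,-0.14],[0,0,-0.18],[0,0,-0.18],[0,0,-0.18]],"rotation":[[0,0,0],[0,0,0],[0,0,0],[0,0,0],[0,0,0],[0,0,0],[0,0,0],[0,0,0],[0,0,0],[0,0,0],[0,0,0],[0,0,0],[0,0,0],[0,0,0]],"gripper":[1,-0.4,-0.4,-0.4,-0.4,-0.4,-0.4,-0.4,-0.4,-0.4,-0.4,-0.4,-0.4,-0.4]}'
python3 - <<'E'
from h import *
f=env.grab_frame('wrist')
for th in('insert','insert_nose'):print(th,[(q['point'],q['confidence']) for q in env.mark_of(f,th)[:2]])
f=env.grab_frame('scene');save(f,'s8.png')
for th in('lid_handle','insert','done_insert','module'):print(th,[(q['point'],q['confidence']) for q in env.mark_of(f,th)[:2]])
g=env.grab_frame('wrist')['image'];s=f['image'][80:380,120:420]
cv2.imwrite('pics/c8.png',np.hstack([cv2.resize(s,(420,420)),g[:,90:470]])[:,:,::-1])
E
```

```text
t: 19.67
eef_pos: [0.5748, -0.2093, 0.1873]
tool_rot: [[0.999, 0.039, 0.008], [0.039, -0.999, -0.003], [0.008, 0.004, -1.0]]
ft_force: [0.2, 0.4, -0.3]
gripper_width: 0.0659
gripper_force: 0.0
insert [([0.5767, -0.2087, -0.0002], 0.92)]
insert_nose [([0.6359, -0.2063, 0.0147], 0.66)]
lid_handle [([0.641, 0.1496, 0.3273], 0.74)]
insert [([0.572, -0.2068, 0.0056], 0.57)]
done_insert [([0.5754, -0.3259, 0.0067], 0.83)]
module [([0.4495, -0.0062, -0.0006], 0.51)]
```

View pics/c8.png

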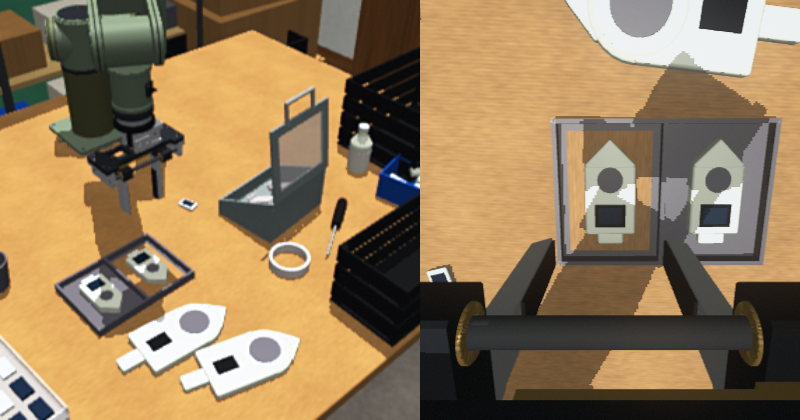

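The insert lies flat and centred in the empty bay (610,190 in the right half), parallel to the other one. The lid is still fully open (300,95 in the left half), and nothing else has moved.

```bash
python3 -c "
from station import env
print(env.job_done())"
```

```text
the job is handed in; nothing more can be done
None
```

The lid is fully open at its stop and stays there, the insert lies flat in the empty bay, display up and nose to the far side, nothing else looks disturbed, and the job is handed in at about 20 s of robot time.

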